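# Draw a dose from the glue pump for the work card

## Robot

A 6-joint arm with a two-finger parallel gripper is mounted at the origin on the work surface. World frame = base frame: x ahead of the robot, y to its left, z up, the work surface at z = 0. Lengths are in m, angles in rad, forces in N, time in s.
With the tool pointing down it reaches from about 0.25 to 0.775 m from the base axis. Payload 8.9 kg.
Tool frame: the origin (TCP) lies midway between the tips of the shut fingers; the grasp point (between the pads) lies ctrl.hold_point_z behind it (ctrl.hold_point_z is the distance from the TCP to the grasp point, in m); z points along the fingers, y is the line along which they close (so a half turn about z gives the same grasp; the last joint's range is limited). The gripper opens to 85 mm and grips with 20 to 120 N. Pads are 22 mm wide; open, the fingers measure 114 mm over their backs; the gripper's body (76 mm by 85 mm) begins 54 mm behind the grasp point. The pads swing forward as they close: fully open they stand 13 mm farther back than shut.
Start: joints at [0.996, 0.291, -0.153, 1.127, 0, 1.431], TCP at [0.222, 0.476, 0.231] pointing down, gripper open.
Joint ranges: [-2.52, 2.52], [-0.91, 1.74], [-1.3, 1.37], [-1.96, 2.02], [-1.52, 1.47], [-3.14, 3.14]. Speed limits (rad/s): [2.22, 2.22, 2.79, 3.14, 3.14, 3.14].

## Interface

Orientations are given as a unit quaternion [w, x, y, z].
In Python, from station import ctrl gives the robot as it stands.
- The arm moves only by the tool send_rows, never from a script. Its argument "commands" is a list that holds one entry, the list of rows, each a list of 7 numbers: the shift along the tool's x, y, z normalised to -1 to 1, where 1 is 0.1 m, then the turn, a rotation vector about the tool's x, y, z normalised to -1 to 1, where 1 is 90 degrees, then the gripper's target within -1 to 1 (fully open at 1, half-way at 0, shut at -1). A call has 1 to 8 rows; each row is the pose to reach, as a shift and turn from the pose commanded when the call began, along the tool's axes at that moment; what a row does not reach only later rows make up. A row lasts 1/8 s, in which the tool goes at most 62.5 mm and 10.7 degrees, less where a joint would pass 70% of its speed; a pose out of reach is approached as far as the arm can. A call with a number of a shift or a turn outside -1 to 1 is refused whole. A call with a gripper value outside its range is refused whole. The fingers move at their own pace and stop on an object; "squeeze" is the grip in N (left out, the last holds). Time passes only in rows, so rows that repeat a pose let the fingers close. It gives the time, the measured TCP pose, the force, the opening and the grip force at its end, in the units of the state.
- ctrl.read_state(): the state, without advancing time (a new reading comes with each control period).
- ctrl.read_camera(name): name is "side" or "top"; returns a dict with "img" (384x512x3 uint8, red, green, blue), "range_z" (384x512 float32, m along the optical axis (not along the pixel's ray), 0 where there is no reading), "vfov" (degrees; the focal length in pixels is half the picture's height over the tangent of half this angle, whatever the lens; pixels are square), "cx", "cy" (the principal point, pixels), "dist" ([k1, k2, p1, p2, k3] as OpenCV has them; the pictures are not rectified), "pose" (4x4, takes a point from camera to world coordinates). Camera axes: x right, y down, z forward; pixel columns grow to the right and rows downward; lengths in m; the calibration is good to about 2 mm. A picture is of the moment at which its call begins.
- ctrl.close_job(): hands the job in; it is judged then, once.
The state is a dict: "time": time; "joint_positions": joint angles; "qvel": joint speeds; "joint_torque": joint torques, N m; "tool_pos": TCP position; "tool_rot": TCP orientation; "contact_force": force on the tool from outside, world axes, zero at the start; "ft_torque": the same for the moment, N m; "gripper_width": finger opening in m; "gripper_force": force on a finger pad.
Only numpy, scipy, OpenCV 4.12 (cv2) and the standard library are available. Lean on these libraries where they do the work, as an engineer would, in place of code of your own. Each camera call takes 0.05 s, during which the arm holds its last target. There are 200 camera calls.

## Task

Get a dose of craft glue ready for the work card: slide the blue dish under the spout of the orange glue pump, push the pump head all the way down and let it come back up by itself, then slide the dish to the middle of the brown kraft card and leave it there. Slide the dish along the table rather than carrying it and keep it level, never work the pump unless the dish is under the spout, and leave the other things on the table where they are.

Things in the scene. Friction and masses are not known exactly. Their poses are not given: they have to be found in the camera images.
- dish: Open blue stoneware dish, loose, 0.22 to 0.45 kg. Bowl 120 mm (x) by 96 mm (y), 28 mm high, walls 6 mm. Origin: centre of the bowl's underside, z up. A flat handle 30 mm wide (y), 12 mm thick, leaves the end at -x: x -60 to -118 mm, z 14 to 26 mm, open space below. At the start it is left or right of the bottle, handle roughly towards the robot (within 0.45 rad).
- handle (a point): Point in the dish's handle, 90 mm from the bowl's centre towards -x of the dish, 20 mm above the table; axes as the dish. The handle can be pinched here across its 30 mm width (dish y) from above.
- glue_bottle: White bottle, green label, strapped fast to the table. Radius 42 mm (44 at the steel strap), orange collar up to 204 mm. Origin: on its axis at table height, z up; the spout points along its -x, roughly to the robot (within 0.5 rad). Strap feet on its +x half reach 69 mm out. A dish with its handle pointing away along the spout stands well under it, clear, with its centre 115 mm from the axis.
- pump_top (a point): Centre of the flat top of the orange pump head, on the bottle's axis, 248 mm above the table at rest; the head is 42 mm across. It moves down with the head.
- spout (a point): Mouth of the pump's long spout, 100 mm from the bottle's axis along the bottle's -x; 212 mm above the table at rest, with the spout's tube (11 mm thick) up to 244 mm. It moves down with the head.
- pump (a joint): How far the pump head is pushed down: 0 at rest (up) to 0.020 m (stop). A spring pushes it up: 5 N at the top, 12 N at the bottom; it returns by itself within about half a second.
- card: Brown kraft card, 230 mm (x) by 200 mm (y), 1 mm thin, taped flat to the table at the side of the bottle away from the dish's start, with pale tape on its corners. The dish slides onto it without a step. Origin: its centre, at table height; z up.
- terrarium: Bystander: round glass jar with plants, 116 mm across, 115 mm high; origin under its centre.
- glue_gun: Bystander: black and orange cordless glue gun lying on its side, 40 mm high, about 190 mm long (nozzle to +x); grip reaches 130 mm to +y; origin under the middle of its barrel.
- tape_roll: Bystander: grey roll of tape lying flat, 104 mm across, 25 mm high; origin under its centre.
- organiser: Bystander: clear ribbed box of wooden strips, 200 mm (x) by 128 mm (y), 100 mm high; origin under its centre.

How it is judged:
By the outcome, as a careful person would: the job done as asked, in the order asked, and still so for the second after the job is handed in, with the robot touching nothing.
It also fails if it takes over 72 s, if anything falls off the work surface, if the arm or the gripper's body presses on something with over 40 N, if the wrist force passes 120 N, or if a joint passes its speed limit or range.

## Working session

There is one attempt and no reset: what is moved stays moved. The work goes in short steps, Python scripts to look and compute and a tool call to move; the robot and the scene stay as the last step left them, time stands still between calls to the robot, and variables do not carry over. Pictures are saved under pics/ and viewed, at most 10 in all, crops included, and the job is handed in when it is done.

Besides the shell and the picture viewer there is one more tool, called after "Request:" as a command line: name --argument value ..., lists and objects as JSON in quotes. send_rows: Moves the arm, as the interface text tells. Its arguments: {"type":"object","properties":{"commands":{"type":"array"},"squeeze":{"type":"number"}},"required":["commands"]}

```bash
mkdir -p pics; ls; cat > h.py <<'E'
import numpy as np, cv2
from station import ctrl
def cam(n):
    c=ctrl.read_camera(n); h=c['img'].shape[0]
    f=h/2/np.tan(np.radians(c['vfov'])/2)
    c['K']=np.array([[f,0,c['cx']],[0,f,c['cy']],[0,0,1.]]); return c
def rays(c,px):
    u=cv2.undistortPoints(np.float64(px).reshape(-1,1,2),c['K'],np.float64(c['dist'])).reshape(-1,2)
    return np.c_[u,np.ones(len(u))]
def onplane(c,px,z):
    d=rays(c,px)@np.array(c['pose'])[:3,:3].T; o=np.array(c['pose'])[:3,3]
    return o+d*((z-o[2])/d[:,2])[:,None]
def cloud(c,px):
    px=np.int32(px); r=rays(c,px)*c['range_z'][px[:,1],px[:,0]][:,None]
    P=np.array(c['pose']); return r@P[:3,:3].T+P[:3,3]
E
python3 - <<'E'
from h import *
for n in('top','side'):
    c=cam(n); cv2.imwrite(f'pics/{n}0.png',c['img'][:,:,::-1]); print(n,c['pose'],c['dist'],c['vfov'])
    np.savez(f'{n}0.npz',**c)
s=ctrl.read_state(); print(s, ctrl.hold_point_z)
E
```

```text
pics
top [[ 0.01260316 -0.98399304  0.17776065  0.38480631]
 [-0.99989231 -0.01106541  0.00963946  0.01448597]
 [-0.00751817 -0.177863   -0.98402654  1.29805162]
 [ 0.          0.          0.          1.        ]] [-0.11688195  0.          0.          0.          0.        ] 49.35626318637433
side [[-0.79848897 -0.30756233  0.51751404 -0.3999659 ]
 [-0.60200083  0.4033371  -0.68914018  1.3018895 ]
 [ 0.00322095 -0.86181471 -0.507213    1.1099514 ]
 [ 0.          0.          0.          1.        ]] [-0.0599288  0.         0.         0.         0.       ] 42.33466620150203
{'time': 0.1, 'joint_positions': array([ 9.95667351e-01,  2.91236308e-01, -1.54014594e-01,  1.12669686e+00,
        1.06905328e-05,  1.43149165e+00]), 'qvel': array([-0.0002078 , -0.00109828, -0.00026572,  0.00175849, -0.00137196,
        0.00101241]), 'joint_torque': array([ 1.02737118e-03, -5.37979317e+01,  3.31918931e+01,  9.23090091e-03,
       -2.97347196e-04,  1.95034090e-05]), 'tool_pos': array([0.22142366, 0.47561041, 0.23079684]), 'tool_rot': array([-2.06317631e-04,  2.16191590e-01,  9.76350790e-01, -5.37504795e-04]), 'contact_force': array([-0.20457069, -0.43474345, -0.38741008]), 'ft_torque': array([-0.02058176,  0.01658829, -0.02492445]), 'gripper_force': 0.0, 'gripper_width': 0.0851647010845727} 0.0187
```

View pics/top0.png

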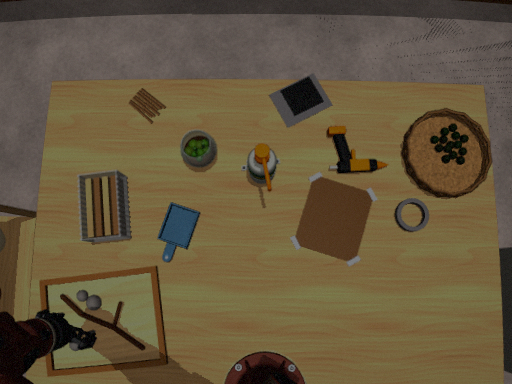

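View pics/side0.png

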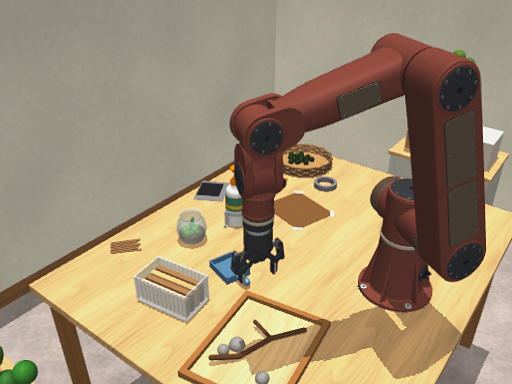

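Top view: dish bowl near (181,226) with the handle to (168,258). The pump head is at (262,150), its spout tip at (269,190), and the card centre at (334,218). The terrarium is at (198,148) and the organiser at (104,208). The gripper is over the frame at lower left.

```bash
python3 - <<'E'
from h import *
c=dict(np.load('top0.npz')); hsv=cv2.cvtColor(c['img'],cv2.COLOR_RGB2HSV)
def big(m,roi):
    x0,y0,x1,y1=roi; r=np.zeros(m.shape,np.uint8); r[y0:y1,x0:x1]=m[y0:y1,x0:x1]
    n,l,s,_=cv2.connectedComponentsWithStats(r); return (l==1+np.argmax(s[1:,4])).astype(np.uint8)
def pts(m): y,x=np.nonzero(m); return np.c_[x,y]
m=big(cv2.inRange(hsv,(95,80,30),(125,255,255)),(140,190,220,280))
# bowl = opened mask (removes the handle)
b=cv2.morphologyEx(m,cv2.MORPH_OPEN,np.ones((17,17)))
h=big(cv2.subtract(m,cv2.dilate(b,np.ones((3,3)))),(140,190,220,280))
cb=cv2.findContours(b,0,2)[0][0].reshape(-1,2)
print('bowl rect',cv2.minAreaRect(np.float32(onplane(c,cb,.028)[:,:2])))
H=onplane(c,pts(h),.026)[:,:2];B=onplane(c,cb,.028)[:,:2]
hm=H.mean(0);print('handle mean',hm,len(H),'rect',cv2.minAreaRect(np.float32(H)))
bc=np.array(cv2.minAreaRect(np.float32(B))[0]);d=bc-hm;print('yaw',np.arctan2(d[1],d[0]))
o=big(cv2.inRange(hsv,(8,150,80),(22,255,255)),(245,140,285,200))
p=pts(o);X=cloud(c,p);print('orange',len(p),p.min(0),p.max(0))
t=X[np.abs(X[:,2]-.248)<.012];print('top z hist',np.histogram(X[:,2],8))
tip=p[p[:,1]>=p[:,1].max()-2];print('tip px',tip.mean(0),onplane(c,[tip.mean(0)],.235))
hd=o.copy();hd=cv2.morphologyEx(hd,cv2.MORPH_OPEN,cv2.getStructuringElement(2,(9,9)))
q=pts(hd);print('head',q.mean(0),q.min(0),q.max(0),onplane(c,[q.mean(0)],.244),cloud(c,q).mean(0))
sp=p[(p[:,1]>168)];S=onplane(c,sp,.24)[:,:2];v=cv2.fitLine(np.float32(S),2,0,.01,.01).ravel();print('spout line',v,S.min(0),S.max(0))
k=big(cv2.inRange(hsv,(5,80,40),(18,190,150)),(285,170,385,270))
kc=cv2.findContours(k,0,2)[0][0];r=cv2.minAreaRect(np.float32(onplane(c,kc,0)[:,:2]));print('card',r,k.sum())
for n,px,z in(('terr',(198,148),.1),('org',(104,208),.1),('gun',(357,165),.02)):print(n,onplane(c,[px],z))
v=np.hstack([cv2.resize(c['img'][130:270,140:390],None,fx=3,fy=3)]);cv2.imwrite('pics/crop.png',v[:,:,::-1])
E
```

```text
bowl rect ((0.4961780905723572, 0.2656084895133972), (0.1105324849486351, 0.0841025710105896), 1.0501877069473267)
handle mean [0.41511738 0.29640509] 129 rect ((0.4147052764892578, 0.29744184017181396), (0.02790895663201809, 0.050945304334163666), 71.36131286621094)
yaw -0.36307726180136557
orange 382 [255 143] [271 191]
top z hist (array([ 23, 356,   0,   0,   0,   0,   0,   3]), array([-0.00591561,  0.15708029,  0.3200762 ,  0.4830721 ,  0.64606801,
        0.80906391,  0.97205982,  1.13505572,  1.29805162]))
tip px [269.22222222 189.88888889] [[ 0.57421576 -0.00433527  0.235     ]]
head [261.736 152.62 ] [255 143] [269 163] [[0.67104892 0.01607637 0.244     ]] [0.67180538 0.0160355  0.24127857]
spout line [9.8114026e-01 1.9329721e-01 5.9952211e-01 1.7382910e-04] [ 0.57038874 -0.0088203 ] [0.62833247 0.0097294 ]
card ((0.517120361328125, -0.21257248520851135), (0.31571829319000244, 0.2839452624320984), 87.9485092163086) 5117
terr [[0.72265631 0.20633967 0.1       ]]
org [[0.53853455 0.47901395 0.1       ]]
gun [[ 0.69543463 -0.2848349   0.02      ]]
```

View pics/crop.png

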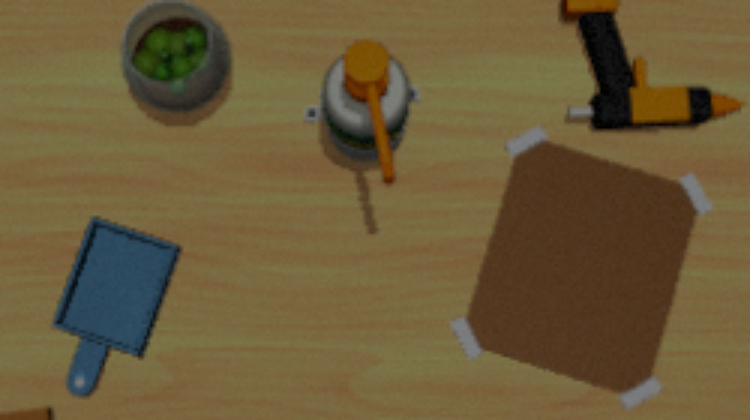

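The crop (3x, offset 140,130) shows bowl corners at about (94,217), (180,245), (141,356) and (54,325). Card corners are at about (517,137), (700,187), (650,395) and (466,345), and the pump top is at (366,57). A frame corner sits near (50,408).

```bash
cat >> h.py <<'E'
def rel(p,y):
    "shift to world point p and turn so tool y has world yaw y, in row units"
    from scipy.spatial.transform import Rotation as R
    s=ctrl.read_state();q=s['tool_rot'];r=R.from_quat([q[1],q[2],q[3],q[0]])
    t=R.from_matrix(np.c_[[np.sin(y),-np.cos(y),0],[np.cos(y),np.sin(y),0],[0,0,-1]])
    print('shift',np.round(r.inv().apply(np.array(p)-s['tool_pos'])/.1,3),'turn',np.round((r.inv()*t).as_rotvec()/(np.pi/2),3))
E
python3 - <<'E'
from h import *
c=dict(np.load('top0.npz'))
f=lambda L,z:onplane(c,np.array(L)/3-1/3+[140,130],z)[:,:2]
D=f([(94,217),(180,245),(141,356),(54,325)],.028);print('dish',D.mean(0),[np.linalg.norm(D[i]-D[i-1]) for i in range(4)])
a=D[0]+D[1]-D[2]-D[3];print('yaw',np.arctan2(a[1],a[0]))
print('handle end',f([(77,390)],.026))
K=f([(517,137),(700,187),(650,395),(466,345)],0.);print('card',K.mean(0),[np.linalg.norm(K[i]-K[i-1]) for i in range(4)])
a=K[0]+K[1]-K[2]-K[3];print('yaw',np.arctan2(a[1],a[0]))
print('head',f([(366,57)],.248),'edge L,R,top',f([(345,57),(388,57),(366,39)],.248))
P=cloud(c,[(157,267),(156,290),(130,271),(100,277),(180,300),(177,230)]);print(P)
hm=np.array([.496,.2656])
yaw=-.36
rel([.412,.298,.12],yaw+np.pi/2)
E
```

```text
dish [0.49940871 0.26800479] [np.float64(0.11738555396104568), np.float64(0.09447046407916068), np.float64(0.11906129802798873), np.float64(0.09535696780402675)]
yaw -0.30904584995338863
handle end [[0.39285956 0.305082  ]]
card [ 0.52945192 -0.21282193] [np.float64(0.22620583276390124), np.float64(0.20082776838593958), np.float64(0.22562852971398534), np.float64(0.19625439457424645)]
yaw -0.2538562857763359
head [[0.68059718 0.01636546]] edge L,R,top [[ 0.68040596  0.03457663]
 [ 0.6808051  -0.00270988]
 [ 0.69682467  0.01654069]]
[[ 0.36999491  0.3350334   0.00465079]
 [ 0.30113572  0.33117892  0.02059593]
 [ 0.35596169  0.41458708  0.0201775 ]
 [ 0.33491695  0.50864799  0.01934618]
 [ 0.2713507   0.26114782 -0.00216398]
 [ 0.485239    0.27737426  0.00445205]]Traceback (most recent call last):
  File "<stdin>", line 13, in <module>
  File "h.py", line 20, in rel
    t=R.from_matrix(np.c_[[np.sin(y),-np.cos(y),0],[np.cos(y),np.sin(y),0],[0,0,-1]])
  File "scipy/spatial/transform/_rotation.pyx", line 1143, in scipy.spatial.transform._rotation.Rotation.from_matrix
ValueError: Non-positive determinant (left-handed or null coordinate frame) in rotation matrix 0: [[ 0.93589682  0.35227423  0.        ]
 [-0.35227423  0.93589682  0.        ]
 [ 0.          0.         -1.        ]].
```

```bash
sed -i 's/np.c_\[\[np.sin(y),-np.cos(y),0\]/np.c_[[-np.sin(y),np.cos(y),0]/' h.py; python3 -c "
from h import *
rel([.414,.297,.1],-.33+np.pi/2)"
```

```text
shift [-2.5   -0.805  1.308] turn [-0.001 -0.    -0.067]
```

Request:
send_rows --commands '[[[-0.5,-0.15,0,0,0,0,1],[-1,-0.3,0,0,0,-0.067,1],[-1,-0.3,0,0,0,-0.067,1]]]'

```text
time: 0.48
tool_pos: [0.3016, 0.4045, 0.231]
tool_rot: [0.0, 0.166, 0.986, -0.0]
contact_force: [-1.0, -0.1, -0.7]
gripper_width: 0.0853
gripper_force: 0.0
```

Request:
send_rows --commands '[[[-0.5,-0.15,0.2,0,0,0,1],[-1,-0.35,0.5,0,0,0,1],[-1,-0.35,0.5,0,0,0,1],[-1,-0.35,0.5,0,0,0,1]]]'

```text
time: 0.98
tool_pos: [0.3823, 0.3414, 0.1813]
tool_rot: [-0.0, 0.165, 0.986, -0.0]
contact_force: [-0.2, 0.2, 0.1]
gripper_width: 0.0854
gripper_force: 0.0
```

```bash
python3 - <<'E'
from h import *
s=ctrl.read_state();print(s['tool_pos'],s['joint_positions'])
rel([.414,.297,.004],-.33+np.pi/2)
E
```

```text
[0.38226772 0.3413961  0.18129701] [ 5.85919060e-01  3.02159401e-01 -2.74146403e-01  9.95091956e-01
  5.30427792e-04  9.17041379e-01]
shift [-0.446 -0.316  1.773] turn [-0.    -0.001 -0.001]
```

Request:
send_rows --commands '[[[-0.45,-0.32,0,0,0,0,1],[-0.45,-0.32,0.5,0,0,0,1],[-0.45,-0.32,1,0,0,0,1],[-0.45,-0.32,1,0,0,0,1]]]'

```text
time: 1.48
tool_pos: [0.412, 0.296, 0.0795]
tool_rot: [-0.002, 0.164, 0.986, -0.002]
contact_force: [-0.1, -0.3, 0.4]
gripper_width: 0.0854
gripper_force: 0.0
```

```bash
python3 - <<'E'
from h import *
c=cam('side'); d=cam('top')
a=cv2.resize(c['img'][200:300,180:310],None,fx=3,fy=3); b=cv2.resize(d['img'][190:290,130:260],None,fx=3,fy=3)
cv2.imwrite('pics/g1.png',np.hstack([a,b])[:,:,::-1])
rel([.414,.297,.004],-.33+np.pi/2)
E
```

```text
shift [ 0.009 -0.007  0.788] turn [0.    0.    0.001]
```

View pics/g1.png

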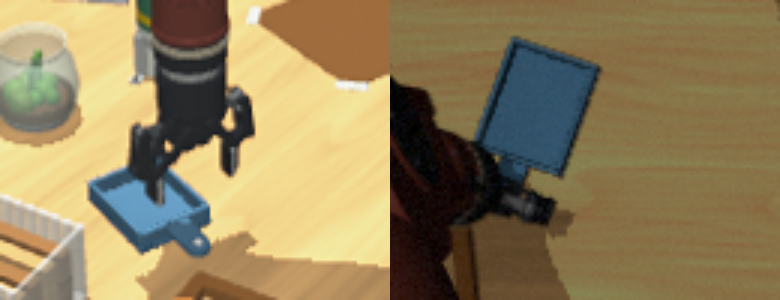

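The gripper sits over the handle: in the right half the hand is at (520,190), just behind the bowl's near edge. I'll lower and close.

Request:
send_rows --commands '[[[0,0,0.3,0,0,0,1],[0,0,0.5,0,0,0,1],[0,0,0.65,0,0,0,1],[0,0,0.75,0,0,0,1],[0,0,0.75,0,0,0,1]]]'

```text
time: 2.2
tool_pos: [0.4151, 0.2963, 0.0065]
tool_rot: [0.0, 0.164, 0.986, 0.0]
contact_force: [-0.4, -1.0, 0.0]
gripper_width: 0.0853
gripper_force: 0.0
```

Request:
send_rows --commands '[[[0,0,0,0,0,0,0.2],[0,0,0,0,0,0,0],[0,0,0,0,0,0,-0.3],[0,0,0,0,0,0,-1],[0,0,0,0,0,0,-1],[0,0,0,0,0,0,-1],[0,0,0,0,0,0,-1]]]' --squeeze 40

```text
time: 3.08
tool_pos: [0.4154, 0.2964, 0.0068]
tool_rot: [0.0, 0.165, 0.986, 0.0]
contact_force: [-1.5, -0.2, 5.4]
gripper_width: 0.0291
gripper_force: 38.9
```

```bash
python3 - <<'E'
from h import *
rel([.40,-.038,.006],.19+np.pi/2)
print(ctrl.read_state()['tool_pos'])
E
```

```text
shift [-0.94  -3.213  0.006] turn [ 0.     0.    -0.331]
[0.41537537 0.29640978 0.00682823]
```

Request:
send_rows --commands '[[[0,0,-0.01,0,0,0,-1],[-0.02,-0.06,-0.01,0,0,0,-1],[-0.07,-0.2,-0.01,0,0,-0.02,-1],[-0.12,-0.36,-0.01,0,0,-0.04,-1],[-0.17,-0.52,-0.01,0,0,-0.06,-1],[-0.22,-0.68,-0.01,0,0,-0.08,-1],[-0.27,-0.84,-0.01,0,0,-0.1,-1],[-0.31,-1,-0.01,0,0,-0.12,-1]]]'

```text
time: 4.08
tool_pos: [0.4116, 0.1907, 0.0072]
tool_rot: [-0.0, 0.07, 0.998, 0.0]
contact_force: [0.5, 1.1, -1.8]
gripper_width: 0.0296
gripper_force: 40.2
```

```bash
python3 - <<'E'
from h import *
rel([.40,-.038,.007],.19+np.pi/2)
s=ctrl.read_state();print(s['ft_torque'],s['contact_force'])
E
```

```text
shift [-2.06e-01 -2.28e+00  2.00e-03] turn [ 0.    -0.    -0.211]
[ 0.25232995 -0.05584208  0.15839633] [ 0.5086038   1.09015916 -1.78112814]
```

Request:
send_rows --commands '[[[-0.02,-0.14,0.005,0,0,-0.01,-1],[-0.03,-0.28,0.005,0,0,-0.03,-1],[-0.04,-0.42,0.005,0,0,-0.04,-1],[-0.05,-0.56,0.005,0,0,-0.05,-1],[-0.06,-0.7,0.005,0,0,-0.07,-1],[-0.07,-0.84,0.005,0,0,-0.08,-1],[-0.08,-0.96,0.005,0,0,-0.09,-1]]]'

```text
time: 4.95
tool_pos: [0.4061, 0.0949, 0.0069]
tool_rot: [0.0, 0.0, 1.0, 0.0]
contact_force: [-0.5, 3.0, 1.3]
gripper_width: 0.0294
gripper_force: 40.6
```

```bash
python3 - <<'E'
from h import *
rel([.40,-.038,.007],.19+np.pi/2)
E
```

```text
shift [ 0.061 -1.329 -0.002] turn [ 0.001  0.    -0.121]
```

Request:
send_rows --commands '[[[0.01,-0.14,0,0,0,-0.01,-1],[0.01,-0.28,0,0,0,-0.03,-1],[0.02,-0.42,0,0,0,-0.04,-1],[0.03,-0.56,0,0,0,-0.05,-1],[0.03,-0.7,0,0,0,-0.07,-1],[0.04,-0.84,0,0,0,-0.08,-1],[0.05,-0.95,0,0,0,-0.1,-1],[0.05,-1,0,0,0,-0.12,-1]]]'

```text
time: 5.95
tool_pos: [0.4009, -0.005, 0.0069]
tool_rot: [0.0, -0.094, 0.996, 0.0]
contact_force: [-0.1, 3.8, 1.8]
gripper_width: 0.0291
gripper_force: 40.4
```

```bash
python3 - <<'E'
from h import *
rel([.40,-.038,.007],.19+np.pi/2)
E
```

```text
shift [ 0.07  -0.322 -0.001] turn [ 0.001  0.    -0.001]
```

Request:
send_rows --commands '[[[0.02,-0.12,0,0,0,0,-1],[0.05,-0.24,0,0,0,0,-1],[0.07,-0.32,0,0,0,0,-1],[0.07,-0.32,0,0,0,0,-1]]]'

```text
time: 6.45
tool_pos: [0.4001, -0.0387, 0.0069]
tool_rot: [-0.0, -0.093, 0.996, -0.001]
contact_force: [-2.0, -3.8, 4.0]
gripper_width: 0.029
gripper_force: 40.0
```

```bash
python3 - <<'E'
from h import *
d=cam('top');np.savez('top1.npz',**d)
cv2.imwrite('pics/t1.png',cv2.resize(d['img'][130:280,200:350],None,fx=4,fy=4)[:,:,::-1])
hsv=cv2.cvtColor(d['img'],cv2.COLOR_RGB2HSV)
m=cv2.inRange(hsv,(95,80,30),(125,255,255));m[:190]=0;m[:,:200]=0;m[:,360:]=0
m=cv2.morphologyEx(m,cv2.MORPH_OPEN,np.ones((9,9)))
k=np.vstack(cv2.findContours(m,0,2)[0]).reshape(-1,2)
print(cv2.minAreaRect(np.float32(onplane(d,k,.028)[:,:2])))
s=ctrl.read_state();print(s['tool_pos'],s['contact_force'])
rel([.477,-.0235,.007],.19+np.pi/2)
E
```

```text
((0.5141378045082092, -0.013213682919740677), (0.05871054157614708, 0.09221711754798889), 12.03467082977295)
[ 0.40007704 -0.03859099  0.00685587] [-1.9127498  -4.55681144  3.85429227]
shift [-0.784  0.006 -0.002] turn [-0.001 -0.001 -0.002]
```

View pics/t1.png

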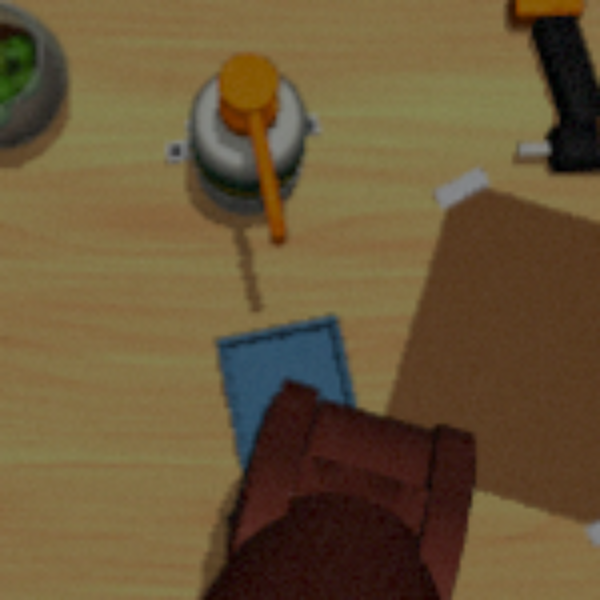

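The dish's front edge runs from (218,342) to (335,317), square to the spout and in line with it, with about 80 mm left to go. I'll slide it forward.

Request:
send_rows --commands '[[[-0.08,0,-0.003,0,0,0,-1],[-0.2,0,-0.003,0,0,0,-1],[-0.32,0,-0.003,0,0,0,-1],[-0.44,0,-0.003,0,0,0,-1],[-0.56,0,-0.003,0,0,0,-1],[-0.68,0,-0.003,0,0,0,-1],[-0.76,0,-0.003,0,0,0,-1],[-0.78,0,-0.003,0,0,0,-1]]]'

```text
time: 7.5
tool_pos: [0.4742, -0.0226, 0.0068]
tool_rot: [-0.003, -0.094, 0.996, -0.0]
contact_force: [-13.1, -2.7, 15.1]
gripper_width: 0.0294
gripper_force: 41.5
```

Request:
send_rows --commands '[[[0,0,0,0,0,0,-1],[0,0,0,0,0,0,0.3],[0,0,0,0,0,0,1],[0,0,0,0,0,0,1],[0,0,0,0,0,0,1],[0,0,0,0,0,0,1]]]'

```text
time: 8.25
tool_pos: [0.4769, -0.0229, 0.0071]
tool_rot: [0.0, -0.094, 0.996, -0.0]
contact_force: [0.0, 0.9, -0.1]
gripper_width: 0.0854
gripper_force: 0.0
```

```bash
python3 - <<'E'
from h import *
c=cam('side'); d=cam('top')
a=cv2.resize(c['img'][140:300,190:320],None,fx=3,fy=3); b=cv2.resize(d['img'][130:290,200:330],None,fx=3,fy=3)
cv2.imwrite('pics/g2.png',np.hstack([a,b])[:,:,::-1])
E
```

```text
(no output)
```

View pics/g2.png

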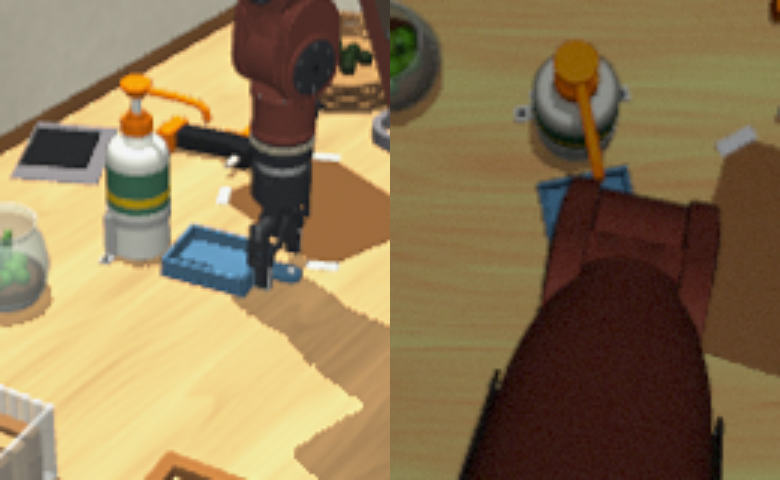

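Side view: the gripper is open at the handle, the spout (205,115) is clear of the wrist, and the dish stands in front of the bottle. I'll go up and back, then measure the dish.

Request:
send_rows --commands '[[[0,0,-0.2,0,0,0,1],[0,0,-0.5,0,0,0,1],[0.5,0,-0.8,0,0,0,1],[1,0,-1,0,0,0,1],[1,0,-1,0,0,0,1]]]'

```text
time: 8.98
tool_pos: [0.3762, -0.0416, 0.1081]
tool_rot: [0.0, -0.093, 0.996, -0.0]
contact_force: [0.4, -1.1, -0.3]
gripper_width: 0.0854
gripper_force: 0.0
```

Request:
send_rows --commands '[[[0.2,0.4,-0.5,0,0,0,0],[0.2,0.8,-1,0,0,0,-1],[0.2,1,-1,0,0,0,-1],[0.2,1,-1,0,0,0,-1]]]'

```text
time: 9.48
tool_pos: [0.341, 0.054, 0.2077]
tool_rot: [0.001, -0.095, 0.995, -0.0]
contact_force: [-0.2, 0.4, 0.3]
gripper_width: 0.0123
gripper_force: 0.0
```

```bash
cat > m.py <<'E'
from h import *
d=cam('top');s=ctrl.read_state();print(s['tool_pos'],s['gripper_width'])
hsv=cv2.cvtColor(d['img'],cv2.COLOR_RGB2HSV)
m=cv2.inRange(hsv,(95,80,30),(125,255,255));m[:170]=0;m[:,:200]=0;m[:,400:]=0
b=cv2.morphologyEx(m,cv2.MORPH_OPEN,np.ones((13,13)))
n,l,st,_=cv2.connectedComponentsWithStats(b);b=np.uint8(l==1+np.argmax(st[1:,4]))
k=cv2.findContours(b,0,2)[0][0].reshape(-1,2);B=cv2.minAreaRect(np.float32(onplane(d,k,.028)[:,:2]));print(B)
h=cv2.morphologyEx(cv2.subtract(m,cv2.dilate(b,np.ones((5,5)))),cv2.MORPH_OPEN,np.ones((3,3)));y,x=np.nonzero(h)
if len(x):
    H=onplane(d,np.c_[x,y],.026)[:,:2].mean(0);v=np.array(B[0])-H;print('handle',H,len(x),'yaw',np.arctan2(v[1],v[0]))
np.savez('top2.npz',**d)
E
python3 m.py; python3 -c "
from h import *
rel([.58,.0,.29],.19+np.pi/2)
d=dict(np.load('top2.npz'));cv2.imwrite('pics/t2.png',cv2.resize(d['img'][130:280,200:350],None,fx=4,fy=4)[:,:,::-1])"
```

```text
[0.34076295 0.0532571  0.20709279] 0.0045336984239152086
((0.5550724864006042, -0.0030883997678756714), (0.11125621199607849, 0.09520253539085388), 0.6586927175521851)
handle [ 0.55033933 -0.00455394] 1259 yaw 0.30026969564994077
shift [-2.249 -0.975 -0.827] turn [-0.  0. -0.]
```

View pics/t2.png

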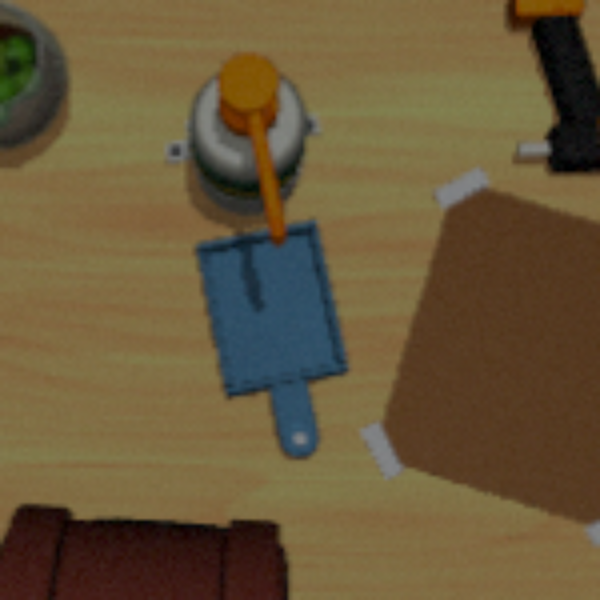

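The dish is under the spout, with corners at about (198,245), (316,222), (347,372) and (229,397). The spout tip at (279,240) is 4 px inside the far wall in this slanted view. Checking by geometry.

```bash
python3 - <<'E'
from h import *
c=dict(np.load('top2.npz'))
f=lambda L,z:onplane(c,np.array(L)/4-3/8+[200,130],z)[:,:2]
D=f([(198,245),(316,222),(347,372),(229,397)],.028);o=D.mean(0);a=D[0]+D[1]-D[2]-D[3];y=np.arctan2(a[1],a[0])
print('dish',o,y,[np.linalg.norm(D[i]-D[i-1]) for i in range(4)])
tip=f([(279,240)],.235)[0];R=np.array([[np.cos(y),np.sin(y)],[-np.sin(y),np.cos(y)]])
ax=np.array([.678,.016]);print('tip in dish',R@(tip-o),'tip',tip,'axis in dish',R@(ax-o))
E
```

```text
dish [ 0.55860174 -0.00387647] 0.20956089251059976 [np.float64(0.11972340870368142), np.float64(0.09294506868338626), np.float64(0.11848479202845828), np.float64(0.09184164414698863)]
tip in dish [ 0.01577778 -0.0042228 ] tip [ 0.57491281 -0.00472462] axis in dish [ 0.12092102 -0.00539685]
```

Request:
send_rows --commands '[[[0,0,-0.5,0,0,0,-1],[-0.3,-0.1,-1,0,0,0,-1],[-0.8,-0.3,-1,0,0,0,-1],[-1,-0.4,-1,0,0,0,-1],[-1,-0.4,-1,0,0,0,-1]]]'

```text
time: 10.15
tool_pos: [0.447, 0.031, 0.3057]
tool_rot: [-0.001, -0.093, 0.996, 0.0]
contact_force: [-0.6, 0.3, -0.5]
gripper_width: -0.0002
gripper_force: 0.0
```

Request:
send_rows --commands '[[[-0.5,-0.2,0,0,0,0,-1],[-1,-0.4,0,0,0,0,-1],[-1,-0.4,0,0,0,0,-1]]]'

```text
time: 10.52
tool_pos: [0.5532, 0.0105, 0.3048]
tool_rot: [-0.001, -0.093, 0.996, 0.0]
contact_force: [-0.8, 0.2, -0.1]
gripper_width: -0.0001
gripper_force: 0.0
```

```bash
python3 - <<'E'
from h import *
print(ctrl.read_state()['tool_pos'])
rel([.679,.016,.26],.19+np.pi/2)
E
```

```text
[0.55323293 0.01046442 0.30480519]
shift [-1.247 -0.179  0.445] turn [ 0.    -0.002 -0.002]
```

Request:
send_rows --commands '[[[-0.4,-0.06,0,0,0,0,-1],[-0.8,-0.12,0,0,0,0,-1],[-1,-0.15,0,0,0,0,-1],[-1,-0.15,0,0,0,0,-1]]]'

```text
time: 11.02
tool_pos: [0.6524, 0.0154, 0.3061]
tool_rot: [-0.001, -0.094, 0.996, 0.0]
contact_force: [-1.8, -0.7, 0.9]
gripper_width: 0.0
gripper_force: 0.0
```

Request:
send_rows --commands '[[[-0.25,-0.02,0,0,0,0,-1],[-0.25,-0.02,0.3,0,0,0,-1],[-0.25,-0.02,0.45,0,0,0,-1],[-0.25,-0.02,0.45,0,0,0,-1]]]'

```text
time: 11.52
tool_pos: [0.6756, 0.0183, 0.2615]
tool_rot: [-0.001, -0.094, 0.996, 0.0]
contact_force: [-0.7, 0.3, 0.1]
gripper_width: 0.0002
gripper_force: 0.0
```

```bash
python3 - <<'E'
from h import *
s=ctrl.read_state();print(s['tool_pos'],s['joint_positions'])
rel([.679,.016,.228],.19+np.pi/2)
E
```

```text
[0.67561395 0.01828463 0.26149639] [-8.09945449e-02  5.89700223e-01  3.92931578e-01  1.37691151e+00
 -4.34577995e-05 -2.68711887e-01]
shift [-0.03  -0.029  0.335] turn [ 0.    -0.002 -0.001]
```

Request:
send_rows --commands '[[[-0.03,-0.03,0.08,0,0,0,-1],[-0.03,-0.03,0.14,0,0,0,-1],[-0.03,-0.03,0.2,0,0,0,-1],[-0.03,-0.03,0.26,0,0,0,-1],[-0.03,-0.03,0.31,0,0,0,-1],[-0.03,-0.03,0.34,0,0,0,-1],[-0.03,-0.03,0.35,0,0,0,-1],[-0.03,-0.03,0.35,0,0,0,-1]]]'

```text
time: 12.52
tool_pos: [0.6815, 0.0156, 0.2288]
tool_rot: [0.001, -0.094, 0.996, -0.0]
contact_force: [-2.9, -0.9, 11.3]
gripper_width: -0.0002
gripper_force: 5.8
```

Request:
send_rows --commands '[[[0,0,0.015,0,0,0,-1],[0,0,0.03,0,0,0,-1],[0,0,0.03,0,0,0,-1],[0,0,0.03,0,0,0,-1]]]'

```text
time: 13.02
tool_pos: [0.6816, 0.0156, 0.228]
tool_rot: [0.002, -0.094, 0.996, -0.001]
contact_force: [-8.4, -1.2, 25.5]
gripper_width: 0.0
gripper_force: 12.3
```

The force jumped at the stop, so the stroke is complete. Releasing upward.

Request:
send_rows --commands '[[[0,0,-0.2,0,0,0,-1],[0,0,-0.5,0,0,0,-1],[0,0,-0.8,0,0,0,-1],[0.3,0,-0.85,0,0,0,-1],[0.8,0,-0.85,0,0,0,-1],[1,0,-0.85,0,0,0,-1],[1,0,-0.85,0,0,0,-1]]]'

```text
time: 13.9
tool_pos: [0.5822, -0.0029, 0.3099]
tool_rot: [0.0, -0.094, 0.996, -0.0]
contact_force: [0.6, -0.2, -1.0]
gripper_width: 0.0
gripper_force: 0.0
```

Request:
send_rows --commands '[[[0.5,0,0,0,0,0,1],[1,0,0,0,0,0,1],[1,0,0,0,0,0,1]]]'

```text
time: 14.28
tool_pos: [0.4829, -0.0215, 0.3093]
tool_rot: [-0.0, -0.093, 0.996, 0.0]
contact_force: [1.1, -0.8, -0.2]
gripper_width: 0.0546
gripper_force: 0.0
```

Request:
send_rows --commands '[[[0.5,0,0.2,0,0,0,1],[0.9,0,0.5,0,0,0,1],[0.9,0,1,0,0,0,1],[0.9,0,1,0,0,0,1]]]'

```text
time: 14.78
tool_pos: [0.3954, -0.0378, 0.2074]
tool_rot: [-0.002, -0.094, 0.996, 0.001]
contact_force: [0.7, 0.0, 0.9]
gripper_width: 0.0856
gripper_force: 0.0
```

```bash
python3 - <<'E'
from h import *
s=ctrl.read_state();print(s['tool_pos'],s['joint_positions'],s['gripper_width'])
rel([.471,-.0228,.10],.20+np.pi/2)
c=cam('side'); d=cam('top')
a=cv2.resize(c['img'][140:300,190:320],None,fx=3,fy=3); b=cv2.resize(d['img'][130:290,200:330],None,fx=3,fy=3)
cv2.imwrite('pics/g3.png',np.hstack([a,b])[:,:,::-1])
E
```

```text
[ 0.39540835 -0.03782882  0.2073708 ] [-2.80083966e-01  6.82880814e-02 -4.96353022e-01  1.01069543e+00
  1.55930994e-04 -4.67718070e-01] 0.08555457623568596
shift [-0.775  0.004  1.071] turn [ 0.001 -0.003 -0.008]
```

View pics/g3.png

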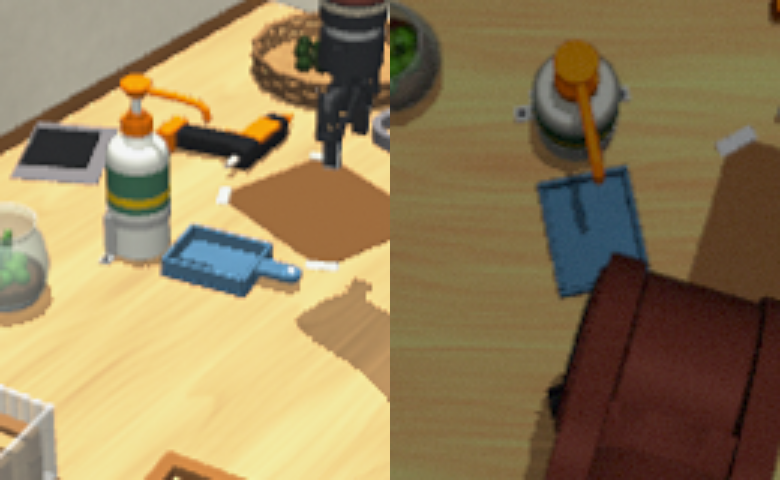

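The pump head is back up ((135,85) in the side view, same as before) and the dish has not moved. Regrasping at the release position.

Request:
send_rows --commands '[[[0,0,0.4,0,0,0,1],[-0.2,0,0.8,0,0,0,1],[-0.6,0,1,0,0,0,1],[-0.8,0,1,0,0,0,1],[-0.8,0,1,0,0,0,1]]]'

```text
time: 15.5
tool_pos: [0.4781, -0.0233, 0.1103]
tool_rot: [0.001, -0.094, 0.996, -0.0]
contact_force: [-0.2, -0.5, 0.2]
gripper_width: 0.0854
gripper_force: 0.0
```

Request:
send_rows --commands '[[[0,0,0.3,0,0,0,1],[0,0,0.6,0,0,0,1],[0,0,0.85,0,0,0,1],[0,0,0.99,0,0,0,1],[0,0,0.99,0,0,0,1]]]'

```text
time: 16.12
tool_pos: [0.4748, -0.0234, 0.0102]
tool_rot: [-0.0, -0.094, 0.996, 0.0]
contact_force: [-0.1, 0.7, 0.9]
gripper_width: 0.085
gripper_force: 0.0
```

Request:
send_rows --commands '[[[0,0,0,0,0,0,0],[0,0,0,0,0,0,-0.3],[0,0,0,0,0,0,-1],[0,0,0,0,0,0,-1],[0,0,0,0,0,0,-1],[0,0,0,0,0,0,-1]]]' --squeeze 40

```text
time: 16.88
tool_pos: [0.4753, -0.0232, 0.0107]
tool_rot: [0.0, -0.094, 0.996, -0.0]
contact_force: [-1.3, 0.8, 6.8]
gripper_width: 0.029
gripper_force: 39.0
```

```bash
python3 - <<'E'
from h import *
s=ctrl.read_state();print(s['tool_pos'],s['contact_force'])
# final grasp so that the bowl centre (grip distance ~.088) lands on the card centre, dish yaw -.25
card=np.array([.529,-.213]);y=-.25
o=np.array([.5586,-.0039]);g=np.linalg.norm(o-s['tool_pos'][:2]);print(g)
t=card-g*np.array([np.cos(y),np.sin(y)]);print(t);rel([*t,.0068],y+np.pi/2)
E
```

```text
[ 0.475253   -0.02324132  0.01071066] [-1.34790502  0.78286451  6.80601892]
0.08556172330224743
[ 0.44609818 -0.19183169]
shift [ 0.601 -1.602  0.039] turn [0.    0.001 0.279]
```

Request:
send_rows --commands '[[[0,0,-0.008,0,0,0,-1],[0.08,-0.03,-0.008,0,0,0,-1],[0.2,-0.1,-0.008,0,0,0.01,-1],[0.32,-0.2,-0.008,0,0,0.03,-1],[0.41,-0.33,-0.008,0,0,0.05,-1],[0.46,-0.47,-0.008,0,0,0.08,-1],[0.5,-0.61,-0.008,0,0,0.11,-1],[0.52,-0.75,-0.008,0,0,0.14,-1]]]'

```text
time: 17.88
tool_pos: [0.4377, -0.1077, 0.0109]
tool_rot: [-0.0, 0.018, 1.0, 0.0]
contact_force: [-0.2, 1.7, 1.2]
gripper_width: 0.029
gripper_force: 40.5
```

```bash
python3 - <<'E'
from h import *
rel([.446,-.192,.011],-.25+np.pi/2)
E
```

```text
shift [-0.113 -0.839 -0.002] turn [ 0.    -0.     0.136]
```

Request:
send_rows --commands '[[[-0.01,-0.14,0,0,0,0.02,-1],[-0.03,-0.28,0,0,0,0.045,-1],[-0.05,-0.42,0,0,0,0.07,-1],[-0.07,-0.56,0,0,0,0.09,-1],[-0.09,-0.7,0,0,0,0.115,-1],[-0.11,-0.81,0,0,0,0.135,-1],[-0.11,-0.84,0,0,0,0.135,-1],[-0.11,-0.84,0,0,0,0.135,-1]]]'

```text
time: 18.88
tool_pos: [0.4462, -0.1915, 0.0109]
tool_rot: [0.0, 0.122, 0.993, -0.0]
contact_force: [0.6, 0.1, -1.3]
gripper_width: 0.0286
gripper_force: 39.1
```

Request:
send_rows --commands '[[[0,0,0,0,0,0,0],[0,0,0,0,0,0,1],[0,0,0,0,0,0,1],[0,0,0,0,0,0,1],[0,0,0,0,0,0,1]]]'

```text
time: 19.5
tool_pos: [0.4461, -0.191, 0.0109]
tool_rot: [0.0, 0.122, 0.993, -0.0]
contact_force: [0.8, -0.5, -0.0]
gripper_width: 0.0853
gripper_force: 0.0
```

Request:
send_rows --commands '[[[0,0,-0.3,0,0,0,1],[0,0,-0.7,0,0,0,1],[0.5,0.4,-1,0,0,0,1],[0.8,0.8,-1,0,0,0,1],[0.8,1,-1,0,0,0,1]]]'

```text
time: 20.12
tool_pos: [0.3904, -0.0724, 0.1113]
tool_rot: [-0.001, 0.121, 0.993, 0.0]
contact_force: [0.5, -0.8, 0.9]
gripper_width: 0.0851
gripper_force: 0.0
```

Request:
send_rows --commands '[[[0.2,0.5,-0.3,0,0,0,1],[0.2,1,-0.6,0,0,0,1],[0.2,1,-0.6,0,0,0,1],[0.2,1,-0.6,0,0,0,1]]]'

```text
time: 20.62
tool_pos: [0.3971, 0.0272, 0.1707]
tool_rot: [-0.0, 0.121, 0.993, -0.0]
contact_force: [-0.8, -0.2, -0.2]
gripper_width: 0.0852
gripper_force: 0.0
```

```bash
python3 - <<'E'
from h import *
d=cam('top');np.savez('top3.npz',**d);print(ctrl.read_state()['tool_pos'])
cv2.imwrite('pics/t3.png',cv2.resize(d['img'][130:280,230:400],None,fx=4,fy=4)[:,:,::-1])
E
```

```text
[0.39689712 0.02675475 0.17035441]
```

View pics/t3.png

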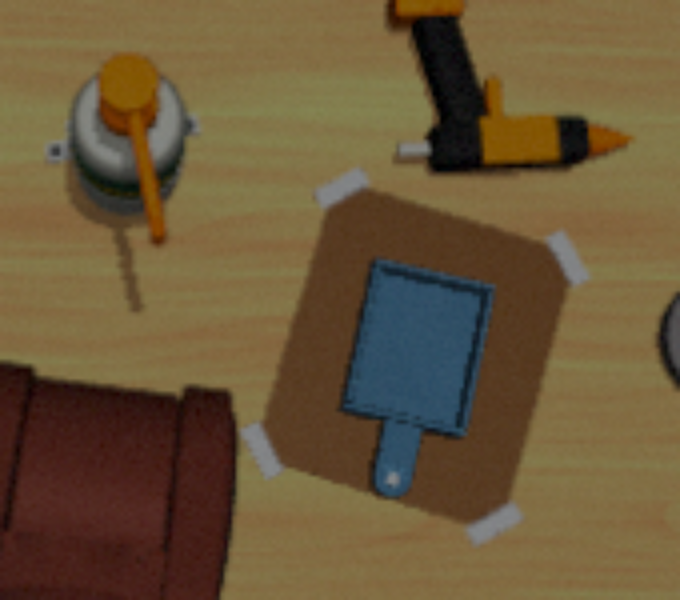

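The dish lies on the card with corners at (375,260), (493,287), (462,437) and (342,410). The card corners are at about (338,178), (582,246), (507,534) and (262,464).

```bash
python3 - <<'E'
from h import *
c=dict(np.load('top3.npz'))
f=lambda L,z:onplane(c,np.array(L)/4-3/8+[230,130],z)[:,:2]
D=f([(375,260),(493,287),(462,437),(342,410)],.028);K=f([(338,178),(582,246),(507,534),(262,464)],.0)
for n,A in(('dish',D),('card',K)):
    a=A[0]+A[1]-A[2]-A[3];print(n,A.mean(0),np.arctan2(a[1],a[0]),[round(float(np.linalg.norm(A[i]-A[i-1])),3) for i in range(4)])
E
```

```text
dish [ 0.53021809 -0.20762262] -0.22620818673052767 [0.119, 0.093, 0.119, 0.094]
card [ 0.52907121 -0.21637147] -0.27321274341436713 [0.235, 0.201, 0.236, 0.197]
```

```bash
python3 -c "
from station import ctrl
print(ctrl.close_job())"
```

```text
the job is handed in; nothing more can be done
None
```

The job is handed in: the dish was slid under the spout, the pump got one full stroke and came back up by itself, and the dish now rests about 7 mm from the centre of the kraft card, with the arm clear and about 21 s used.

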